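# Kit the capacitor cans by size

## Task

Pick the four round capacitor cans out from the parts on the bench and stand each upright in the square tray of its size: the smallest can in the smallest tray, the next in the next, and so on up to the largest can in the largest tray. Set the cans down rather than dropping them, do not knock any over, and leave the transformer and the heat sink where they are.

Things in the scene. Friction and masses are not known exactly. Their poses are not given: they have to be found in the camera images.
- can_a: The smallest of four capacitor cans: a loose upright plain aluminium cylinder, diameter 20 mm, height 38 mm, with a thin black band near its foot and a scored cross on its flat top. Origin: centre of its underside; z up along its axis.
- can_b: The second smallest of four capacitor cans: a loose upright plain aluminium cylinder, diameter 30 mm, height 46 mm, with a thin black band near its foot and a scored cross on its flat top. Origin: centre of its underside; z up along its axis.
- can_c: The second largest of four capacitor cans: a loose upright plain aluminium cylinder, diameter 40 mm, height 54 mm, with a thin black band near its foot and a scored cross on its flat top. Origin: centre of its underside; z up along its axis.
- can_d: The largest of four capacitor cans: a loose upright plain aluminium cylinder, diameter 52 mm, height 66 mm, with a thin black band near its foot and a scored cross on its flat top. Origin: centre of its underside; z up along its axis.
- tray_a: The smallest of four square open grey plastic parts trays, fastened to the bench: outside 44 x 44 mm, inside 38 x 38 mm, rim 8 mm high over the bench, walls and floor 3 mm thick (the inner floor is 3 mm above the bench). It is for the 20 mm can. Origin: centre of its underside; x and y along its sides, z up.
- tray_b: The second smallest of four square open grey plastic parts trays, fastened to the bench: outside 54 x 54 mm, inside 48 x 48 mm, rim 8 mm high over the bench, walls and floor 3 mm thick (the inner floor is 3 mm above the bench). It is for the 30 mm can. Origin: centre of its underside; x and y along its sides, z up.
- tray_c: The second largest of four square open grey plastic parts trays, fastened to the bench: outside 64 x 64 mm, inside 58 x 58 mm, rim 8 mm high over the bench, walls and floor 3 mm thick (the inner floor is 3 mm above the bench). It is for the 40 mm can. Origin: centre of its underside; x and y along its sides, z up.
- tray_d: The largest of four square open grey plastic parts trays, fastened to the bench: outside 76 x 76 mm, inside 70 x 70 mm, rim 8 mm high over the bench, walls and floor 3 mm thick (the inner floor is 3 mm above the bench). It is for the 52 mm can. Origin: centre of its underside; x and y along its sides, z up.
- transformer: A small transformer, a bystander: dark steel core plate 54 x 18 x 44 mm high through a copper block of winding 42 mm across. Loose. Origin: centre of its underside; x along the core.
- heatsink: A black finned heat sink, a bystander: 50 x 46 mm, 30 mm high, fins along x. Loose. Origin: centre of its underside.
Things that resemble listed ones, but are neither listed nor needed, are in the scene too. What is shaped like the can_c but turquoise is not meant.

How it is judged:
By the outcome, as a careful person would: the job done as asked, in the order asked, and still so for the second after the job is handed in, with the robot touching nothing.
It also fails if it takes over 99 s, if anything falls off the work surface, if the arm or the gripper's body presses on something with over 40 N, if the wrist force passes 120 N, or if a joint passes its speed limit or range.

## Robot

A 7-joint arm with a two-finger parallel gripper is mounted at the origin on the work surface. World frame = base frame: x ahead of the robot, y to its left, z up, the work surface at z = 0. Lengths are in m, angles in rad, forces in N, time in s.
With the tool pointing down it reaches from about 0.425 to 0.875 m from the base axis. Payload 4.7 kg.
Tool frame: the origin (TCP) lies at the very end of the fingers, on their centre line; the grasp point (between the pads) lies 19 mm behind it; z points along the fingers, y is the line along which they close (so a half turn about z gives the same grasp; the last joint's range is limited). The gripper opens to 87 mm and grips with 3 to 60 N. Pads are 19 mm wide; open, the fingers measure 117 mm over their backs; the gripper's body (75 mm by 190 mm) begins 51 mm behind the grasp point.
Start: joints at [1.161, 0.321, -0.07, 1.45, 0.023, 1.371, -0.057], TCP at [0.267, -0.593, 0.223] pointing down, gripper open.
Joint ranges: [-2.86, 2.86], [-0.3, 2.09], [-1.38, 1.24], [0.06, 2.45], [-1.56, 4.7], [0.09, 2.05], [-2.69, 2.69]. Speed limits (rad/s): [2.57, 2.57, 3.14, 3.14, 3.14, 3.14, 3.14].

## Interface

Orientations are given as a rotation vector (axis times angle).
In Python, from bench import ctrl, get_image, job gives the robot as it stands.
- The arm moves only by the shell command python3 -m crank 'ROWS' [FORCE]. ROWS is JSON, a list that holds one entry, the list of rows, each a list of 5 numbers: the shift along the tool's x, y, z in mm, then the turn about the tool's z in rad, then the closure, from -1 (fully open) to 1 (shut), so that 0 is half open. A call has 1 to 10 rows; each row shifts and turns the commanded pose from where the row before left it, along the tool's axes as they then stand; what a row does not reach is not made up. A row lasts 1/12 s, in which the tool goes at most 41.7 mm and 7.16 degrees, less where a joint would pass 70% of its speed; a pose out of reach is approached as far as the arm can. A call with a gripper value outside its range is refused whole. The fingers move at their own pace and stop on an object; FORCE is the grip in N (left out, the last holds). Time passes only in rows, so rows that do not move let the fingers close. It gives the time, the measured TCP pose, the force, the opening and the grip force at its end, in the units of the state.
- ctrl.get_state(): the state, without advancing time (a new reading comes with each control period).
- get_image(name): name is "scene" or "top" or "wrist"; returns a dict with "pixels" (420x560x3 uint8, red, green, blue), "fx", "fy", "cx", "cy" (pixels), "k1" (the pictures are not rectified: a ray, as slopes to the right and down, at radius r is drawn at 1 + k1 r^2 times it, then the intrinsics apply), "T" (4x4, takes a point from camera to world coordinates); the wrist camera has in their place "T_tool_cam" (4x4, takes a point from camera to tool coordinates, whose origin is the TCP and whose axes are the flange's). Camera axes: x right, y down, z forward; pixel columns grow to the right and rows downward; lengths in m; the calibration is good to about 2 mm. A picture is of the moment at which its call begins: read the wrist's pose just before it. There is no depth.
- job.close_job(): hands the job in; it is judged then, once.
The state is a dict: "time": time; "joint_positions": joint angles; "qd": joint speeds; "joint_torque": joint torques, N m; "position": TCP position; "tool_rot": TCP orientation; "ft_force": force on the tool from outside, world axes, zero at the start; "torque": the same for the moment, N m; "grip_width": opening from 0.0 (shut) to 1.0 (fully open); "grip_force": force on a finger pad.
Only numpy, scipy, OpenCV 4.12 (cv2) and the standard library are available. Lean on these libraries where they do the work, as an engineer would, in place of code of your own. Each camera call takes 0.05 s, during which the arm holds its last target. There are 200 camera calls.

## Working session

There is one attempt and no reset: what is moved stays moved. The work goes in short steps, Python scripts to look and compute and a shell command to move; the robot and the scene stay as the last step left them, time stands still between calls to the robot, and variables do not carry over. Pictures are saved under pics/ and viewed, at most 14 in all, crops included, and the job is handed in when it is done.

```bash
ls; mkdir -p pics; python3 - <<'E'
from bench import ctrl,get_image,job
import cv2
print(ctrl.get_state())
for n in("top","scene"):
    d=get_image(n);cv2.imwrite(f"pics/{n}1.png",d["pixels"][:,:,::-1]);print({k:v for k,v in d.items() if k!="pixels"})
E
```

```text
pics
{'time': 0.0, 'joint_positions': array([ 1.16112973,  0.32186019, -0.07008054,  1.45169079,  0.02261119,
        1.37077418, -0.05690253]), 'qd': array([ 9.42148933e-04, -1.67361507e-04,  1.07241252e-03,  4.48673048e-05,
       -1.76986316e-03, -1.65225903e-03,  6.95643594e-04]), 'joint_torque': array([-1.37132411e-04, -4.91295326e+01, -4.04005805e-01, -3.12535429e+01,
       -6.38553291e-02,  4.36813734e-02,  1.99695760e-04]), 'position': array([ 0.26699831, -0.59202294,  0.2214294 ]), 'tool_rot': array([-3.06949314e+00, -6.60327887e-01,  8.09797077e-04]), 'ft_force': array([-0.318104  ,  0.24182981, -0.21256833]), 'torque': array([ 0.0359385 , -0.00360456,  0.01694281]), 'grip_force': 0.0, 'grip_width': 1.0009572521232624}
{'fx': 393.627003676882, 'fy': 393.627003676882, 'cx': 278.2840893193655, 'cy': 217.99058058881613, 'k1': -0.0051459514832852, 'T': array([[ 0.02586989, -0.99090357,  0.13206389,  0.41460789],
       [-0.99842813, -0.03218193, -0.04588666,  0.05776395],
       [ 0.04971933, -0.13066922, -0.99017854,  0.78254234],
       [ 0.        ,  0.        ,  0.        ,  1.        ]])}
{'fx': 397.7934623286885, 'fy': 397.7934623286885, 'cx': 280.2601970847311, 'cy': 207.2926734647661, 'k1': -0.013066017841336684, 'T': array([[-0.86215406,  0.29552121, -0.4115308 ,  0.81336067],
       [ 0.5064261 ,  0.52660723, -0.68280116,  0.57718378],
       [ 0.01493287, -0.79708973, -0.60367621,  0.50244057],
       [ 0.        ,  0.        ,  0.        ,  1.        ]])}
```

View pics/top1.png

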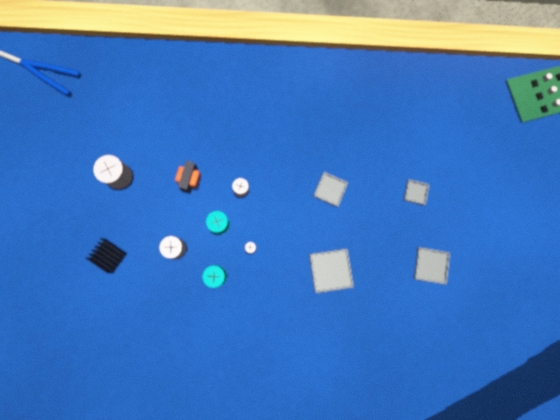

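View pics/scene1.png

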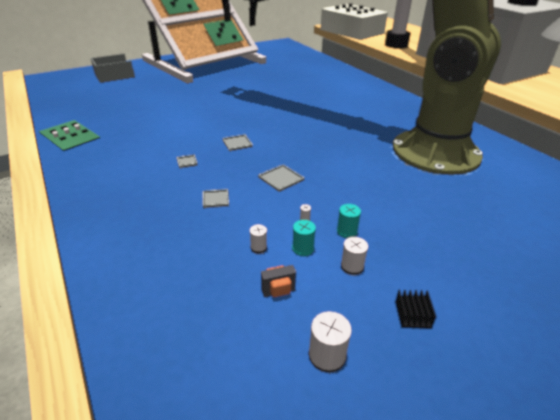

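The top view shows the cans at about (108,170) D, (171,247) C, (240,186) B and (250,247) A. The trays are at (417,192) a, (331,189) b, (432,266) c and (331,270) d. There are two turquoise decoys, the transformer at (188,176) and the heat sink at (107,255). The scene view agrees.

```bash
cat > h.py <<'E'
import numpy as np, cv2
from scipy.spatial.transform import Rotation as R
from bench import ctrl,get_image,job
def ray(d,uv,z,T=None):
    T=d["T"] if T is None else T
    K=np.array([[d["fx"],0,d["cx"]],[0,d["fy"],d["cy"]],[0,0,1]])
    p=cv2.undistortPoints(np.array(uv,float).reshape(-1,1,2),K,np.array([d["k1"],0,0,0.]))[:,0]
    v=np.c_[p,np.ones(len(p))]@T[:3,:3].T; o=T[:3,3]
    return o+v*((z-o[2])/v[:,2])[:,None]
def contours(m,amin=40):
    return [c for c in cv2.findContours(m.astype(np.uint8),cv2.RETR_EXTERNAL,cv2.CHAIN_APPROX_NONE)[0] if cv2.contourArea(c)>amin]
def wristT(d,s):
    T=np.eye(4);T[:3,:3]=R.from_rotvec(s["tool_rot"]).as_matrix();T[:3,3]=s["position"]
    return T@d["T_tool_cam"]
E
python3 - <<'E'
from h import *
for n in("top","scene"):
    d=get_image(n);im=d["pixels"];h=cv2.cvtColor(im,cv2.COLOR_RGB2HSV)
    H,S,V=[h[...,i].astype(int) for i in range(3)]
    roi=np.zeros(V.shape,bool)
    roi[(slice(110,330),slice(60,470)) if n=="top" else (slice(120,380),slice(150,450))]=1
    for name,m in(("white",(S<60)&(V>195)),("grey",(S<90)&(V>90)&(V<195)),("turq",(H>75)&(H<95)&(S>120)),("dark",(V<60)),("orange",(H<15)&(S>120))):
        for c in contours(m&roi):
            (u,v),_=cv2.fitEllipse(c)[:2] if name in("white","turq") else cv2.minAreaRect(c)[:2]
            if name=="white":
                for z in(.038,.046,.054,.066):
                    P=ray(d,c[:,0],z)[:,:2].astype(np.float32); e=cv2.minAreaRect(P)
                    print(n,name,(round(u),round(v)),z,np.round(e[0],4),np.round(e[1],4),np.round(ray(d,[[u,v]],z)[0,:2],4))
            else:
                z=dict(grey=.008,turq=.054,dark=.02,orange=.02)[name]
                P=ray(d,c[:,0],z)[:,:2].astype(np.float32); e=cv2.minAreaRect(P)
                print(n,name,(round(u),round(v)),np.round(e[0],4),np.round(e[1],4),round(e[2],1), round(float(np.hypot(*e[0])),3))
E
```

```text
top white (330, 270) 0.038 [ 0.4181 -0.0778] [0.0655 0.065 ] [ 0.4176 -0.0777]
top white (330, 270) 0.046 [ 0.4181 -0.0764] [0.0648 0.0643] [ 0.4176 -0.0762]
top white (330, 270) 0.054 [ 0.4181 -0.0749] [0.0641 0.0636] [ 0.4176 -0.0747]
top white (330, 270) 0.066 [ 0.418  -0.0727] [0.063  0.0625] [ 0.4175 -0.0726]
top white (250, 247) 0.038 [0.4571 0.0752] [0.0187 0.0186] [0.4571 0.0752]
top white (250, 247) 0.046 [0.4566 0.075 ] [0.0185 0.0184] [0.4567 0.075 ]
top white (250, 247) 0.054 [0.4561 0.0748] [0.0183 0.0182] [0.4562 0.0748]
top white (250, 247) 0.066 [0.4555 0.0745] [0.018  0.0179] [0.4555 0.0745]
top white (170, 247) 0.038 [0.4537 0.2242] [0.0392 0.0406] [0.4535 0.2241]
top white (170, 247) 0.046 [0.4533 0.2224] [0.0388 0.0402] [0.453  0.2223]
top white (170, 247) 0.054 [0.4529 0.2207] [0.0384 0.0397] [0.4526 0.2205]
top white (170, 247) 0.066 [0.4523 0.218 ] [0.0377 0.0391] [0.452  0.2178]
top white (240, 185) 0.038 [0.5745 0.0985] [0.029  0.0287] [0.5745 0.0986]
top white (240, 185) 0.046 [0.5728 0.0981] [0.0286 0.0284] [0.5728 0.0982]
top white (240, 185) 0.054 [0.5711
[... 2643 characters left out ...]
5794 -0.0786] [0.0606 0.0553] 68.7 0.585
scene grey (281, 177) [ 0.4165 -0.0814] [0.0803 0.0824] 9.6 0.424
scene grey (187, 161) [ 0.5795 -0.2547] [0.0524 0.0446] 77.0 0.633
scene grey (421, 154) [ 0.0522 -0.0029] [0.1387 0.135 ] 46.9 0.052
scene grey (237, 142) [ 0.4306 -0.2833] [0.0721 0.0664] 82.9 0.515
scene turq (303, 237) [0.5147 0.1593] [0.0891 0.0368] 55.7 0.539
scene turq (348, 220) [0.4176 0.1621] [0.0956 0.0372] 49.0 0.448
scene dark (415, 310) [0.4359 0.3514] [0.0646 0.0532] 57.6 0.56
scene dark (266, 287) [0.6102 0.2008] [0.0337 0.0141] 57.8 0.642
scene dark (427, 133) [-0.0415 -0.0616] [0.2092 0.1057] 36.8 0.074
scene orange (281, 286) [0.5886 0.2102] [0.0337 0.0374] 74.7 0.625
```

```bash
cat >> h.py <<'E'
P=dict(A=(.457,.0752),B=(.572,.098),C=(.4515,.2205),D=(.591,.3395),a=(.5805,-.257),b=(.5803,-.0805),c=(.4316,-.286),d=(.4171,-.083))
def plan(*wps):
    s=ctrl.get_state();p=s["position"];M=R.from_rotvec(s["tool_rot"]).as_matrix()
    print("t",round(s["time"],2),"pos",np.round(p*1e3,1),"rot",np.round(s["tool_rot"],3),"f",np.round(s["ft_force"],1),"w",round(s["grip_width"]*87,1),"gf",round(s["grip_force"],1),"j",np.round(s["joint_positions"],2))
    for w in wps:
        w=np.array(w,float);print("to",np.round(w*1e3),"tool mm",np.round(M.T@(w-p)*1e3,1));p=w
E
python3 -c "
from h import *
plan((.5,-.3,.2),(*P['A'],.1),(*P['A'],.010))"
```

```text
t 0.2 pos [ 267.1 -592.2  221.9] rot [-3.07  -0.661  0.   ] f [-0.3  0.1  0.4] w 87.1 gf 0.0 j [ 1.16  0.32 -0.07  1.45  0.02  1.37 -0.06]
to [ 500. -300.  200.] tool mm [ 332.4 -170.6   22.1]
to [457.  75. 100.] tool mm [ 115.1 -359.6  100.4]
to [457.  75.  10.] tool mm [ 0.   0.1 90. ]
```

```bash
python3 -m crank '[[[33,-17,2,0,0],[33,-17,2,0,0],[33,-17,2,0,0],[33,-17,2,0,0],[33,-17,2,0,0],[33,-17,2,0,0],[33,-17,2,0,0],[33,-17,2,0,0],[33,-17,2,0,0],[33,-17,2,0,0]]]' 20
python3 -m crank '[[[11,-36,8,0,0],[11,-36,8,0,0],[11,-36,8,0,0],[11,-36,8,0,0],[11,-36,8,0,0],[11,-36,8,0,0],[11,-36,8,0,0],[11,-36,8,0,0],[11,-36,8,0,0],[0,0,0,0,0]]]'
python3 -c "
from h import *
plan((*P['A'],.1),(*P['A'],.010))
s=ctrl.get_state();d=get_image('wrist');cv2.imwrite('pics/w1.png',d['pixels'][:,:,::-1])"
```

```text
time: 1.03
position: [0.4989, -0.3003, 0.2025]
tool_rot: [3.071, 0.66, -0.0]
ft_force: [0.5, -0.6, 0.0]
grip_width: 0.506
grip_force: 0.0
time: 1.87
position: [0.4528, 0.0422, 0.1294]
tool_rot: [-3.065, -0.676, 0.003]
ft_force: [-1.0, 1.0, -0.2]
grip_width: 0.502
grip_force: 0.0
t 1.87 pos [452.8  42.2 129.4] rot [-3.065e+00 -6.760e-01  3.000e-03] f [-1.   1.  -0.2] w 43.6 gf 0.0 j [ 0.45 -0.   -0.6   2.01 -0.    1.13 -1.28]
to [457.  75. 100.] tool mm [ 17.7 -28.1  29.5]
to [457.  75.  10.] tool mm [ 0.1  0.3 90. ]
```

```bash
python3 -m crank '[[[9,-14,15,0,0],[9,-14,15,0,0],[0,0,0,0,0],[0,0,0,0,0]]]'
python3 -c "
from h import *
plan((*P['A'],.1),(*P['A'],.010))
s=ctrl.get_state();d=get_image('wrist');cv2.imwrite('pics/w2.png',d['pixels'][:,:,::-1])"
```

```text
time: 2.25
position: [0.4597, 0.0665, 0.1001]
tool_rot: [-3.071, -0.662, 0.003]
ft_force: [-0.1, -0.5, 0.6]
grip_width: 0.498
grip_force: 0.0
t 2.25 pos [459.7  66.5 100.1] rot [-3.071e+00 -6.620e-01  3.000e-03] f [-0.1 -0.5  0.6] w 43.3 gf 0.0 j [ 0.41  0.06 -0.63  2.02  0.04  1.07 -1.38]
to [457.  75. 100.] tool mm [ 1.2 -9.   0.1]
to [457.  75.  10.] tool mm [ 0.1  0.  90. ]
```

View pics/w2.png

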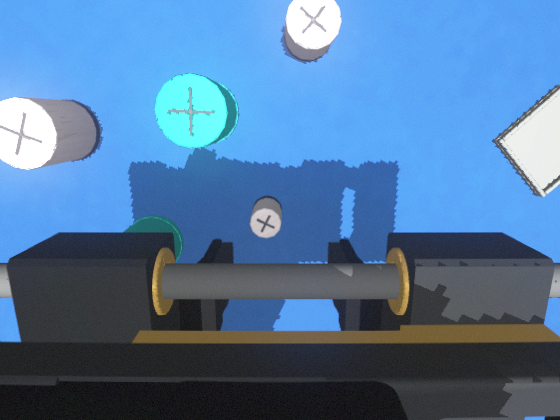

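The wrist view shows can A's top at about (266,224), between the fingers. B's top is at (313,22), C's at (24,133), and a turquoise can is at (191,110). I'll cross-check these points by ray against the top camera.

```bash
python3 -c "
from h import *
s=ctrl.get_state();d=get_image('wrist');T=wristT(d,s)
for uv,z in(((266,224),.038),((313,22),.046),((24,133),.054)): print(np.round(ray(d,[uv],z,T),4))
plan((*P['A'],.010))"
```

```text
[[0.4564 0.0735 0.038 ]]
[[0.5716 0.0965 0.046 ]]
[[0.4537 0.2181 0.054 ]]
t 2.35 pos [460.6  65.6 101.1] rot [3.071e+00 6.580e-01 1.000e-03] f [0.2 0.1 1.4] w 43.3 gf 0.0 j [ 0.41  0.06 -0.63  2.02  0.04  1.07 -1.38]
to [457.  75.  10.] tool mm [  0.7 -10.3  91.1]
```

```bash
python3 -m crank '[[[0,-9,20,0,0],[0,0,25,0,0],[0,0,25,0,0],[0,0,14,0,0],[0,0,6,0,0],[0,0,0,0,0],[0,0,0,0,0]]]' 20
python3 -c "
from h import *
plan((*P['A'],.010))"
```

```text
time: 2.93
position: [0.4572, 0.0746, 0.0113]
tool_rot: [3.071, 0.659, 0.002]
ft_force: [-0.1, 0.1, 0.7]
grip_width: 0.504
grip_force: 0.0
t 2.93 pos [457.2  74.6  11.3] rot [3.071e+00 6.590e-01 2.000e-03] f [-0.1  0.1  0.7] w 43.8 gf 0.0 j [ 0.37  0.2  -0.62  2.1   0.15  0.88 -1.49]
to [457.  75.  10.] tool mm [ 0.  -0.6  1.3]
```

Close on the can, then lift.

```bash
python3 -m crank '[[[0,0,0,0,1],[0,0,0,0,1],[0,0,0,0,1],[0,0,0,0,1],[0,0,0,0,1],[0,0,0,0,1],[0,0,0,0,1],[0,0,0,0,1]]]' 20
python3 -m crank '[[[0,0,-5,0,1],[0,0,-15,0,1],[0,0,-20,0,1],[0,0,-20,0,1],[0,0,-20,0,1],[0,0,0,0,1]]]'
python3 -c "
from h import *
plan((*P['a'],.09),(*P['a'],.014))"
```

```text
time: 3.6
position: [0.4568, 0.0753, 0.011]
tool_rot: [3.071, 0.661, 0.001]
ft_force: [-1.0, -0.5, 4.8]
grip_width: 0.222
grip_force: 20.0
time: 4.1
position: [0.4589, 0.0759, 0.0941]
tool_rot: [3.07, 0.661, 0.01]
ft_force: [0.8, 0.0, 0.2]
grip_width: 0.221
grip_force: 20.0
t 4.1 pos [458.9  75.9  94.1] rot [3.07  0.661 0.01 ] f [0.8 0.  0.2] w 19.2 gf 20.0 j [ 0.41  0.07 -0.64  2.03  0.05  1.05 -1.4 ]
to [ 580. -257.   90.] tool mm [-26.2 353.4   4.8]
to [ 580. -257.   14.] tool mm [-0.4 -0.2 76. ]
```

```bash
python3 -m crank '[[[-1,10,0,0,1],[-2,20,0,0,1],[-2,30,0,0,1],[-2,32,0,0,1],[-2,32,0,0,1],[-2,32,0,0,1],[-3,32,0,0,1],[-3,32,0,0,1],[-3,32,0,0,1],[-2,32,0,0,1]]]'
python3 -m crank '[[[-2,30,2,0,1],[-2,22,2,0,1],[0,10,0,0,1],[0,4,0,0,1],[0,0,0,0,1],[0,0,0,0,1]]]'
python3 -c "
from h import *
plan((*P['a'],.09),(*P['a'],.014))"
```

```text
time: 4.93
position: [0.5518, -0.195, 0.0884]
tool_rot: [-3.07, -0.659, 0.005]
ft_force: [0.0, -0.8, -0.5]
grip_width: 0.22
grip_force: 20.0
time: 5.43
position: [0.5763, -0.2525, 0.086]
tool_rot: [-3.069, -0.663, 0.001]
ft_force: [0.5, -0.0, 0.7]
grip_width: 0.22
grip_force: 20.0
t 5.43 pos [ 576.3 -252.5   86. ] rot [-3.069e+00 -6.630e-01  1.000e-03] f [ 0.5 -0.   0.7] w 19.2 gf 20.0 j [ 0.69  0.4  -0.39  1.65  0.17  1.12 -0.9 ]
to [ 580. -257.   90.] tool mm [ 2.   5.9 -4. ]
to [ 580. -257.   14.] tool mm [ 0.   0.1 76. ]
```

```bash
python3 -m crank '[[[2,6,10,0,1],[0,0,20,0,1],[0,0,20,0,1],[0,0,12,0,1],[0,0,5,0,1],[0,0,2,0,1],[0,0,0,0,1],[0,0,0,0,1]]]'
python3 -m crank '[[[0,0,1,0,1],[0,0,0,0,1],[0,0,1,0,1],[0,0,0,0,1],[0,0,0,0,1]]]'
python3 -c "
from h import *
plan((*P['a'],.014))
d=get_image('top');cv2.imwrite('pics/t2.png',cv2.resize(d['pixels'][140:300,300:470,::-1],None,fx=3,fy=3))"
```

```text
time: 6.1
position: [0.5817, -0.2591, 0.0186]
tool_rot: [3.07, 0.661, 0.002]
ft_force: [-0.5, 0.1, -0.2]
grip_width: 0.219
grip_force: 20.0
time: 6.52
position: [0.5809, -0.2591, 0.0157]
tool_rot: [3.071, 0.661, 0.0]
ft_force: [0.6, -0.4, 0.4]
grip_width: 0.218
grip_force: 20.0
t 6.52 pos [ 580.9 -259.1   15.7] rot [3.071 0.661 0.   ] f [ 0.6 -0.4  0.4] w 18.9 gf 20.0 j [ 0.67  0.49 -0.37  1.68  0.21  1.   -0.92]
to [ 580. -257.   14.] tool mm [ 0.5 -2.1  1.7]
```

View pics/t2.png

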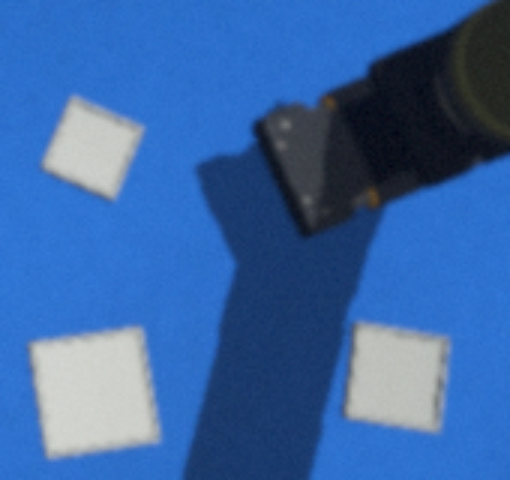

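The gripper hides tray a (about 300,170 in the crop). I'll lower the can onto the floor in 1 mm steps until the force shows contact.

```bash
python3 -m crank '[[[0,-1,1,0,1],[0,0,0,0,1],[0,0,0,0,1]]]'; python3 -m crank '[[[0,0,1,0,1],[0,0,0,0,1],[0,0,0,0,1]]]'
python3 -c "
from h import *
plan((*P['a'],.014))"
```

```text
time: 6.82
position: [0.5804, -0.258, 0.0144]
tool_rot: [-3.071, -0.661, 0.0]
ft_force: [0.3, 0.2, -1.3]
grip_width: 0.221
grip_force: 20.0
time: 7.07
position: [0.5806, -0.2582, 0.014]
tool_rot: [3.071, 0.661, 0.0]
ft_force: [-0.8, 1.5, 3.8]
grip_width: 0.217
grip_force: 20.0
t 7.07 pos [ 580.6 -258.2   14. ] rot [3.071 0.661 0.   ] f [-0.8  1.5  3.8] w 18.9 gf 20.0 j [ 0.67  0.49 -0.37  1.69  0.21  1.   -0.92]
to [ 580. -257.   14.] tool mm [ 0.3 -1.1  0. ]
```

```bash
python3 -m crank '[[[0,0,0,0,0],[0,0,0,0,0],[0,0,0,0,0],[0,0,0,0,0],[0,0,0,0,0],[0,0,0,0,0],[0,0,0,0,0]]]'
python3 -m crank '[[[0,0,-5,0,0],[0,0,-15,0,0],[0,0,-25,0,0],[0,0,-25,0,0],[0,0,-20,0,0],[0,0,0,0,0]]]'
python3 -c "
from h import *
plan((*P['B'],.1),(*P['B'],.018))"
```

```text
time: 7.65
position: [0.5804, -0.2582, 0.0134]
tool_rot: [3.071, 0.661, -0.0]
ft_force: [0.5, -0.2, -0.5]
grip_width: 0.498
grip_force: 0.0
time: 8.15
position: [0.5837, -0.2592, 0.1092]
tool_rot: [3.066, 0.66, 0.011]
ft_force: [1.2, -0.2, 0.4]
grip_width: 0.501
grip_force: 0.0
t 8.15 pos [ 583.7 -259.2  109.2] rot [3.066 0.66  0.011] f [ 1.2 -0.2  0.4] w 43.5 gf 0.0 j [ 0.69  0.39 -0.39  1.61  0.16  1.16 -0.89]
to [572.  98. 100.] tool mm [ 136.2 -330.4    7.8]
to [572.  98.  18.] tool mm [-0.5 -0.6 82. ]
```

```bash
python3 -m crank '[[[5,-12,0,0,-0.3],[10,-24,0,0,-0.3],[13,-32,0,0,-0.3],[13,-32,0,0,-0.3],[13,-32,0,0,-0.3],[13,-32,0,0,-0.3],[13,-32,0,0,-0.3],[13,-32,0,0,-0.3],[13,-32,0,0,-0.3],[13,-32,0,0,-0.3]]]'
python3 -m crank '[[[10,-24,4,0,-0.3],[5,-12,4,0,-0.3],[0,0,0,0,-0.3],[0,0,0,0,-0.3],[0,0,0,0,-0.3]]]'
python3 - <<'E'
from h import *
plan((*P['B'],.1),(*P['B'],.018))
d=get_image('top');im=d["pixels"];cv2.imwrite('pics/t3.png',cv2.resize(im[140:300,300:470,::-1],None,fx=3,fy=3))
h=cv2.cvtColor(im,cv2.COLOR_RGB2HSV).astype(int);m=np.zeros(h.shape[:2],bool);m[170:215,395:440]=1
for th in(150,170,190,205,220):
  for c in contours(m&(h[...,1]<60)&(h[...,2]>th),15): print(th,cv2.boundingRect(c))
E
```

```text
time: 8.98
position: [0.5669, 0.0595, 0.1022]
tool_rot: [-3.071, -0.662, 0.004]
ft_force: [0.0, -0.6, -0.4]
grip_width: 0.65
grip_force: 0.0
time: 9.4
position: [0.5673, 0.0944, 0.0948]
tool_rot: [3.071, 0.659, -0.003]
ft_force: [-0.1, -0.8, -0.6]
grip_width: 0.65
grip_force: 0.0
t 9.4 pos [567.3  94.4  94.8] rot [ 3.071e+00  6.590e-01 -3.000e-03] f [-0.1 -0.8 -0.6] w 56.5 gf 0.0 j [ 0.28  0.31 -0.57  1.77  0.19  1.11 -1.5 ]
to [572.  98. 100.] tool mm [ 5.8 -1.3 -5.2]
to [572.  98.  18.] tool mm [ 0.1 -0.  82. ]
150 (406, 180, 23, 24)
170 (406, 182, 23, 21)
190 (418, 183, 11, 11)
205 (418, 184, 11, 10)
220 (419, 184, 9, 9)
```

View pics/t3.png

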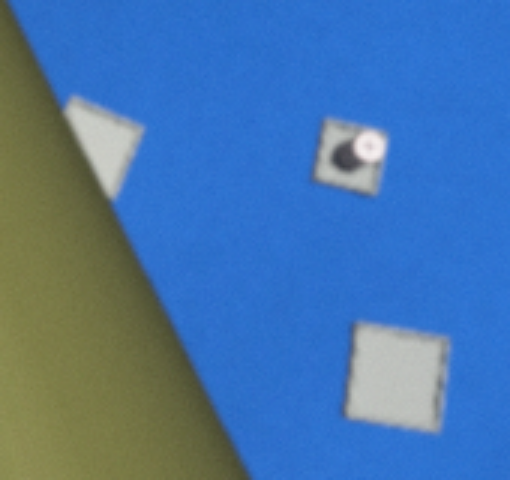

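Can A stands upright, centred in tray a: its top is at crop (368,147) and its foot at about (347,156). Now B.

```bash
python3 -m crank '[[[3,-1,15,0,-0.3],[3,0,20,0,-0.3],[0,0,20,0,-0.3],[0,0,14,0,-0.3],[0,0,7,0,-0.3],[0,0,0,0,-0.3],[0,0,0,0,-0.3]]]' 20
python3 -m crank '[[[0,0,0,0,1],[0,0,0,0,1],[0,0,0,0,1],[0,0,0,0,1],[0,0,0,0,1],[0,0,0,0,1],[0,0,0,0,1],[0,0,0,0,1]]]' 20
python3 -m crank '[[[0,0,-5,0,1],[0,0,-15,0,1],[0,0,-20,0,1],[0,0,-20,0,1],[0,0,-20,0,1],[0,0,0,0,1]]]'
python3 -c "
from h import *
plan((*P['b'],.096),(*P['b'],.022))"
```

```text
time: 10.03
position: [0.573, 0.0988, 0.0197]
tool_rot: [3.071, 0.659, 0.0]
ft_force: [0.5, 0.0, 0.8]
grip_width: 0.651
grip_force: 0.0
time: 10.7
position: [0.5731, 0.0993, 0.0199]
tool_rot: [3.071, 0.661, 0.001]
ft_force: [0.0, -0.4, 2.9]
grip_width: 0.339
grip_force: 20.0
time: 11.2
position: [0.5754, 0.1002, 0.1038]
tool_rot: [3.071, 0.661, 0.011]
ft_force: [0.1, -0.0, 0.3]
grip_width: 0.333
grip_force: 20.0
t 11.2 pos [575.4 100.2 103.8] rot [3.071 0.661 0.011] f [ 0.1 -0.   0.3] w 28.9 gf 20.0 j [ 0.27  0.32 -0.57  1.75  0.19  1.12 -1.51]
to [580. -80.  96.] tool mm [-69.9 166.6   7.7]
to [580. -80.  22.] tool mm [-0.5 -0.2 74. ]
```

```bash
python3 -m crank '[[[-4,10,0,0,1],[-9,20,0,0,1],[-12,30,0,0,1],[-12,30,0,0,1],[-12,30,0,0,1],[-10,24,4,0,1],[-6,14,4,0,1],[-3,6,0,0,1],[0,0,0,0,1],[0,0,0,0,1]]]'
python3 -c "
from h import *
plan((*P['b'],.096),(*P['b'],.027))"
```

```text
time: 12.03
position: [0.5777, -0.0774, 0.0908]
tool_rot: [-3.07, -0.661, 0.002]
ft_force: [1.6, 0.6, -0.2]
grip_width: 0.339
grip_force: 20.0
t 12.03 pos [577.7 -77.4  90.8] rot [-3.07e+00 -6.61e-01  2.00e-03] f [ 1.6  0.6 -0.2] w 29.5 gf 20.0 j [ 0.5   0.32 -0.49  1.76  0.16  1.1  -1.18]
to [580. -80.  96.] tool mm [ 1.1  3.9 -5.2]
to [580. -80.  27.] tool mm [ 0.1  0.1 69. ]
```

```bash
python3 -m crank '[[[1,4,10,0,1],[0,0,20,0,1],[0,0,18,0,1],[0,0,10,0,1],[0,0,5,0,1],[0,0,0,0,1],[0,0,0,0,1],[0,0,1,0,1],[0,0,0,0,1],[0,0,0,0,1]]]'
python3 -m crank '[[[0,0,1,0,1],[0,0,0,0,1],[0,0,0,0,1]]]'
python3 -m crank '[[[0,0,1,0,1],[0,0,0,0,1],[0,0,0,0,1]]]'
```

```text
time: 12.87
position: [0.5814, -0.0815, 0.0284]
tool_rot: [3.071, 0.661, 0.002]
ft_force: [0.2, 0.5, -0.2]
grip_width: 0.34
grip_force: 20.0
time: 13.12
position: [0.5808, -0.0815, 0.0267]
tool_rot: [3.071, 0.661, 0.0]
ft_force: [-0.2, -0.3, -0.3]
grip_width: 0.334
grip_force: 20.0
time: 13.37
position: [0.5807, -0.0814, 0.0254]
tool_rot: [-3.071, -0.661, 0.0]
ft_force: [-1.4, -0.1, -0.3]
grip_width: 0.338
grip_force: 20.0
```

```bash
python3 -m crank '[[[0,0,1,0,1],[0,0,0,0,1],[0,0,1,0,1],[0,0,0,0,1],[0,0,0,0,1]]]'
python3 -m crank '[[[0,0,0.5,0,1],[0,0,0,0,1],[0,0,0,0,1]]]'
```

```text
time: 13.78
position: [0.5807, -0.0814, 0.0234]
tool_rot: [3.071, 0.661, -0.0]
ft_force: [-0.1, 0.9, -0.3]
grip_width: 0.341
grip_force: 20.0
time: 14.03
position: [0.5808, -0.0814, 0.023]
tool_rot: [3.071, 0.661, -0.0]
ft_force: [-0.3, 0.1, -0.9]
grip_width: 0.34
grip_force: 20.0
```

```bash
python3 -m crank '[[[0,0,0.5,0,1],[0,0,0,0,1],[0,0,0,0,1]]]'
python3 -m crank '[[[0,0,0.5,0,1],[0,0,0,0,1],[0,0,0,0,1]]]'
```

```text
time: 14.28
position: [0.5809, -0.0814, 0.0229]
tool_rot: [3.071, 0.661, 0.0]
ft_force: [-2.2, 0.2, 4.1]
grip_width: 0.337
grip_force: 20.0
time: 14.53
position: [0.5809, -0.0814, 0.0229]
tool_rot: [3.071, 0.661, 0.0]
ft_force: [-2.9, 0.6, 6.9]
grip_width: 0.336
grip_force: 20.0
```

```bash
python3 -m crank '[[[0,0,0,0,-0.2],[0,0,0,0,-0.2],[0,0,0,0,-0.2],[0,0,0,0,-0.2],[0,0,0,0,-0.2],[0,0,0,0,-0.2],[0,0,0,0,-0.2]]]'
python3 -m crank '[[[0,0,-5,0,-0.2],[0,0,-15,0,-0.2],[0,0,-25,0,-0.2],[0,0,-25,0,-0.2],[0,0,-20,0,-0.2],[0,0,0,0,-0.2]]]'
python3 -c "
from h import *
plan((*P['C'],.11),(*P['C'],.025))"
```

```text
time: 15.12
position: [0.5808, -0.0814, 0.0219]
tool_rot: [-3.071, -0.661, 0.0]
ft_force: [0.0, 0.4, -0.2]
grip_width: 0.597
grip_force: 0.0
time: 15.62
position: [0.5841, -0.0815, 0.1173]
tool_rot: [3.068, 0.66, 0.012]
ft_force: [1.1, 0.2, -0.1]
grip_width: 0.602
grip_force: 0.0
t 15.62 pos [584.1 -81.5 117.3] rot [3.068 0.66  0.012] f [ 1.1  0.2 -0.1] w 52.4 gf 0.0 j [ 0.51  0.3  -0.49  1.73  0.15  1.14 -1.17]
to [452. 220. 110.] tool mm [   3.3 -329.9    5.7]
to [452. 220.  25.] tool mm [-0.6 -0.4 85. ]
```

```bash
python3 -m crank '[[[0,-12,0,0,-0.5],[0,-24,0,0,-0.5],[0,-32,0,0,-0.5],[0,-32,0,0,-0.5],[0,-32,0,0,-0.5],[0,-32,0,0,-0.5],[0,-32,0,0,-0.5],[0,-32,0,0,-0.5],[0,-32,0,0,-0.5],[1,-32,0,0,-0.5]]]'
python3 -m crank '[[[1,-24,0,0,-0.5],[1,-12,0,0,-0.5],[0,0,0,0,-0.5],[0,0,0,0,-0.5],[0,0,0,0,-0.5]]]'
python3 - <<'E'
from h import *
plan((*P['C'],.11),(*P['C'],.025))
s=ctrl.get_state();d=get_image('wrist');T=wristT(d,s);im=d["pixels"];h=cv2.cvtColor(im,cv2.COLOR_RGB2HSV).astype(int)
for c in contours((h[...,1]<60)&(h[...,2]>190),300):
    (u,v),_=cv2.minEnclosingCircle(c);print(round(u),round(v),round(_),np.round(ray(d,[[u,v]],.054,T)[0],4))
E
```

```text
time: 16.45
position: [0.4589, 0.1866, 0.1108]
tool_rot: [3.071, 0.661, -0.004]
ft_force: [1.1, 0.7, 0.5]
grip_width: 0.75
grip_force: 0.0
time: 16.87
position: [0.4484, 0.2175, 0.1112]
tool_rot: [3.071, 0.659, -0.002]
ft_force: [0.2, -0.2, 0.3]
grip_width: 0.751
grip_force: 0.0
t 16.87 pos [448.4 217.5 111.2] rot [ 3.071e+00  6.590e-01 -2.000e-03] f [ 0.2 -0.2  0.3] w 65.3 gf 0.0 j [ 0.18  0.14 -0.72  1.93  0.11  1.1  -1.74]
to [452. 220. 110.] tool mm [ 4.1 -1.5  1.2]
to [452. 220.  25.] tool mm [ 0.1 -0.1 85. ]
421 285 29 [0.4494 0.1193 0.054 ]
278 217 33 [0.4529 0.2204 0.054 ]
404 22 40 [0.5807 0.2031 0.054 ]
```

```bash
python3 -m crank '[[[4,-1,15,0,-0.5],[1,0,22,0,-0.5],[0,0,22,0,-0.5],[0,0,18,0,-0.5],[0,0,9,0,-0.5],[0,0,0,0,-0.5],[0,0,0,0,-0.5]]]' 25
python3 -m crank '[[[0,0,0,0,1],[0,0,0,0,1],[0,0,0,0,1],[0,0,0,0,1],[0,0,0,0,1],[0,0,0,0,1],[0,0,0,0,1],[0,0,0,0,1]]]' 25
python3 -m crank '[[[0,0,-5,0,1],[0,0,-15,0,1],[0,0,-20,0,1],[0,0,-20,0,1],[0,0,-20,0,1],[0,0,-10,0,1],[0,0,0,0,1]]]'
python3 -c "
from h import *
plan((.5,0,.115),(*P['c'],.115),(*P['c'],.032))"
```

```text
time: 17.5
position: [0.453, 0.2212, 0.026]
tool_rot: [3.072, 0.659, -0.001]
ft_force: [-0.4, -0.0, 1.1]
grip_width: 0.751
grip_force: 0.0
time: 18.17
position: [0.4533, 0.2218, 0.0265]
tool_rot: [3.071, 0.661, 0.001]
ft_force: [-0.7, -1.3, 5.6]
grip_width: 0.452
grip_force: 25.0
time: 18.75
position: [0.4541, 0.2226, 0.1181]
tool_rot: [-3.071, -0.661, -0.006]
ft_force: [1.3, 0.4, -0.9]
grip_width: 0.449
grip_force: 25.0
t 18.75 pos [454.1 222.6 118.1] rot [-3.071 -0.661 -0.006] f [ 1.3  0.4 -0.9] w 39.1 gf 25.0 j [ 0.18  0.15 -0.73  1.92  0.11  1.11 -1.74]
to [500.   0. 115.] tool mm [-49.7 221.8   3. ]
to [ 432. -286.  115.] tool mm [-180.   232.6   -0.6]
to [ 432. -286.   32.] tool mm [-0.3 -0.1 83. ]
```

```bash
python3 -m crank '[[[-2,10,0,0,1],[-4,20,0,0,1],[-7,30,0,0,1],[-7,30,0,0,1],[-7,30,0,0,1],[-7,30,0,0,1],[-8,30,0,0,1],[-8,30,0,0,1],[-18,25,0,0,1],[-22,25,0,0,1]]]'
python3 -m crank '[[[-22,28,0,0,1],[-22,28,0,0,1],[-22,28,0,0,1],[-22,28,0,0,1],[-22,28,0,0,1],[-18,24,0,0,1],[-10,12,0,0,1],[-4,5,0,0,1],[0,0,0,0,1],[0,0,0,0,1]]]'
python3 -c "
from h import *
plan((*P['c'],.115),(*P['c'],.032))"
```

```text
time: 19.58
position: [0.4766, -0.0541, 0.1142]
tool_rot: [-3.07, -0.66, 0.003]
ft_force: [-0.4, -1.0, -0.9]
grip_width: 0.451
grip_force: 25.0
time: 20.42
position: [0.4222, -0.2744, 0.1149]
tool_rot: [-3.069, -0.661, 0.002]
ft_force: [0.3, 0.9, -1.4]
grip_width: 0.456
grip_force: 25.0
t 20.42 pos [ 422.2 -274.4  114.9] rot [-3.069e+00 -6.610e-01  2.000e-03] f [ 0.3  0.9 -1.4] w 39.7 gf 25.0 j [ 0.79  0.11 -0.28  1.93  0.03  1.11 -0.65]
to [ 432. -286.  115.] tool mm [ 3.8 14.5 -0.1]
to [ 432. -286.   32.] tool mm [ 0.   0.2 83. ]
```

```bash
python3 -m crank '[[[2,7,0,0,1],[2,7,10,0,1],[0,0,20,0,1],[0,0,22,0,1],[0,0,18,0,1],[0,0,9,0,1],[0,0,3,0,1],[0,0,0,0,1],[0,0,0,0,1],[0,0,0,0,1]]]'
python3 -m crank '[[[0,0,1,0,1],[0,0,0,0,1],[0,0,0,0,1]]]'
```

```text
time: 21.25
position: [0.4331, -0.2872, 0.0352]
tool_rot: [3.07, 0.661, 0.002]
ft_force: [-0.0, -0.6, -0.3]
grip_width: 0.451
grip_force: 25.0
time: 21.5
position: [0.4323, -0.287, 0.0336]
tool_rot: [3.071, 0.66, 0.001]
ft_force: [0.3, -0.6, -0.4]
grip_width: 0.456
grip_force: 25.0
```

```bash
python3 -m crank '[[[0,0,1,0,1],[0,0,0,0,1],[0,0,1,0,1],[0,0,0,0,1],[0,0,1,0,1],[0,0,0,0,1],[0,0,0,0,1],[0,0,0,0,1]]]'
python3 -m crank '[[[0,0,0.5,0,1],[0,0,0,0,1],[0,0,0,0,1]]]'
python3 -m crank '[[[0,0,0.5,0,1],[0,0,0,0,1],[0,0,0,0,1]]]'
```

```text
time: 22.17
position: [0.4321, -0.2867, 0.03]
tool_rot: [-3.071, -0.661, 0.0]
ft_force: [-0.1, -0.2, -0.9]
grip_width: 0.453
grip_force: 25.0
time: 22.42
position: [0.4321, -0.2868, 0.0296]
tool_rot: [3.071, 0.661, 0.0]
ft_force: [-0.6, 0.2, -1.3]
grip_width: 0.456
grip_force: 25.0
time: 22.67
position: [0.4322, -0.2867, 0.0295]
tool_rot: [3.071, 0.661, -0.0]
ft_force: [-2.3, 0.7, 4.9]
grip_width: 0.453
grip_force: 25.0
```

Contact. Release, rise, and plan to D.

```bash
python3 -m crank '[[[0,0,0,0,-0.45],[0,0,0,0,-0.45],[0,0,0,0,-0.45],[0,0,0,0,-0.45],[0,0,0,0,-0.45],[0,0,0,0,-0.45],[0,0,0,0,-0.45]]]'
python3 -m crank '[[[0,0,-5,0,-0.45],[0,0,-15,0,-0.45],[0,0,-25,0,-0.45],[0,0,-25,0,-0.45],[0,0,-25,0,-0.45],[0,0,0,0,-0.45]]]'
python3 -c "
from h import *
plan((.53,-.05,.125),(*P['D'],.125),(*P['D'],.035))"
```

```text
time: 23.25
position: [0.4321, -0.2867, 0.029]
tool_rot: [3.071, 0.661, -0.0]
ft_force: [-0.9, 0.6, 0.6]
grip_width: 0.721
grip_force: 0.0
time: 23.75
position: [0.4352, -0.2885, 0.1297]
tool_rot: [3.064, 0.659, 0.01]
ft_force: [0.7, -0.4, -0.4]
grip_width: 0.724
grip_force: 0.0
t 23.75 pos [ 435.2 -288.5  129.7] rot [3.064 0.659 0.01 ] f [ 0.7 -0.4 -0.4] w 63.0 gf 0.0 j [ 0.79  0.12 -0.28  1.88  0.04  1.13 -0.64]
to [530. -50. 125.] tool mm [ 184.5 -178.5    4.1]
to [591. 340. 125.] tool mm [ 215.8 -330.    -1.7]
to [591. 340.  35.] tool mm [-0.4 -0.7 90. ]
```

```bash
python3 -m crank '[[[10,-10,0,0,-0.75],[20,-19,0,0,-0.75],[25,-25,0,0,-0.75],[25,-25,0,0,-0.75],[25,-25,0,0,-0.75],[25,-25,0,0,-0.75],[25,-25,0,0,-0.75],[22,-25,0,0,-0.75],[20,-30,0,0,-0.75],[20,-30,0,0,-0.75]]]'
python3 -m crank '[[[20,-30,0,0,-0.75],[20,-30,0,0,-0.75],[20,-30,0,0,-0.75],[20,-30,0,0,-0.75],[20,-30,0,0,-0.75],[20,-30,0,0,-0.75],[20,-30,0,0,-0.75],[14,-22,0,0,-0.75],[8,-12,0,0,-0.75],[0,0,0,0,-0.75]]]'
python3 -m crank '[[[0,0,0,0,-0.75],[0,0,0,0,-0.75],[0,0,0,0,-0.75]]]'
python3 - <<'E'
from h import *
plan((*P['D'],.125),(*P['D'],.035))
s=ctrl.get_state();d=get_image('wrist');T=wristT(d,s);im=d["pixels"];h=cv2.cvtColor(im,cv2.COLOR_RGB2HSV).astype(int)
for c in contours((h[...,1]<60)&(h[...,2]>190),300):
    (u,v),_=cv2.minEnclosingCircle(c);print(round(u),round(v),round(_),np.round(ray(d,[[u,v]],.066,T)[0],4))
E
```

```text
time: 24.58
position: [0.5317, 0.0219, 0.124]
tool_rot: [3.071, 0.66, 0.0]
ft_force: [0.8, -0.2, -0.3]
grip_width: 0.873
grip_force: 0.0
time: 25.42
position: [0.5776, 0.3138, 0.1237]
tool_rot: [-3.067, -0.668, 0.001]
ft_force: [-0.5, -0.2, -0.6]
grip_width: 0.872
grip_force: 0.0
time: 25.67
position: [0.5797, 0.3066, 0.1239]
tool_rot: [3.07, 0.656, -0.0]
ft_force: [0.2, -0.9, -0.1]
grip_width: 0.877
grip_force: 0.0
t 25.67 pos [579.7 306.6 123.9] rot [ 3.07   0.656 -0.   ] f [ 0.2 -0.9 -0.1] w 76.3 gf 0.0 j [-0.05  0.47 -0.63  1.54  0.29  1.23 -1.87]
to [591. 340. 125.] tool mm [ 23.8 -25.4  -1.2]
to [591. 340.  35.] tool mm [ 0.1 -0.2 90. ]
424 284 49 [0.5815 0.2061 0.066 ]
432 248 24 [0.605  0.2141 0.066 ]
240 183 46 [0.5943 0.3389 0.066 ]
```

```bash
python3 -m crank '[[[12,-12,0,0,-0.75],[12,-13,0,0,-0.75],[0,0,0,0,-0.75],[0,0,0,0,-0.75],[0,0,0,0,-0.75]]]' 30
python3 -c "
from h import *
plan((.592,.3393,.035))"
```

```text
time: 26.13
position: [0.5908, 0.3405, 0.1239]
tool_rot: [3.07, 0.659, -0.001]
ft_force: [-0.0, 0.3, -0.1]
grip_width: 0.875
grip_force: 0.0
t 26.13 pos [590.8 340.5 123.9] rot [ 3.07e+00  6.59e-01 -1.00e-03] f [-0.   0.3 -0.1] w 76.1 gf 0.0 j [-0.11  0.52 -0.62  1.46  0.31  1.26 -1.92]
to [592. 339.  35.] tool mm [ 0.7  1.5 88.9]
```

```bash
python3 -m crank '[[[1,1,10,0,-0.75],[0,0,18,0,-0.75],[0,0,20,0,-0.75],[0,0,20,0,-0.75],[0,0,14,0,-0.75],[0,0,7,0,-0.75],[0,0,0,0,-0.75],[0,0,0,0,-0.75]]]' 30
python3 -m crank '[[[0,0,0,0,1],[0,0,0,0,1],[0,0,0,0,1],[0,0,0,0,1],[0,0,0,0,1],[0,0,0,0,1],[0,0,0,0,1],[0,0,0,0,1]]]' 30
python3 -m crank '[[[0,0,-5,0,1],[0,0,-15,0,1],[0,0,-20,0,1],[0,0,-20,0,1],[0,0,-20,0,1],[0,0,-10,0,1],[0,0,0,0,1]]]'
python3 -c "
from h import *
plan((.50,.08,.13),(*P['d'],.125),(*P['d'],.041))"
```

```text
time: 26.8
position: [0.5921, 0.3414, 0.0351]
tool_rot: [3.071, 0.66, 0.0]
ft_force: [0.3, -0.7, 0.9]
grip_width: 0.871
grip_force: 0.0
time: 27.47
position: [0.5924, 0.3414, 0.0357]
tool_rot: [3.071, 0.66, 0.002]
ft_force: [0.3, -1.2, 5.1]
grip_width: 0.583
grip_force: 30.0
time: 28.05
position: [0.593, 0.3431, 0.1286]
tool_rot: [-3.069, -0.661, -0.008]
ft_force: [-0.3, 0.9, -2.1]
grip_width: 0.589
grip_force: 30.0
t 28.05 pos [593.  343.1 128.6] rot [-3.069 -0.661 -0.008] f [-0.3  0.9 -2.1] w 51.3 gf 30.0 j [-0.11  0.52 -0.62  1.46  0.31  1.26 -1.91]
to [500.  80. 130.] tool mm [-193.1  201.5   -2.6]
to [417. -83. 125.] tool mm [-142.7  114.4    4.2]
to [417. -83.  41.] tool mm [-0.4  0.1 84. ]
```

```bash
python3 -m crank '[[[-8,8,0,0,1],[-15,16,0,0,1],[-20,21,0,0,1],[-20,21,0,0,1],[-20,21,0,0,1],[-20,21,0,0,1],[-20,21,0,0,1],[-20,21,0,0,1],[-20,21,0,0,1],[-20,21,0,0,1]]]'
python3 -m crank '[[[-22,20,0,0,1],[-22,18,0,0,1],[-22,18,0,0,1],[-22,18,0,0,1],[-22,18,0,0,1],[-20,16,0,0,1],[-14,10,0,0,1],[-8,6,0,0,1],[0,0,0,0,1],[0,0,0,0,1]]]'
python3 -c "
from h import *
plan((*P['d'],.125),(*P['d'],.041))"
```

```text
time: 28.88
position: [0.5016, 0.089, 0.1233]
tool_rot: [3.072, 0.659, -0.005]
ft_force: [0.8, -0.2, -1.0]
grip_width: 0.592
grip_force: 30.0
time: 29.72
position: [0.4159, -0.0838, 0.1244]
tool_rot: [-3.071, -0.659, 0.001]
ft_force: [0.2, 0.7, -1.9]
grip_width: 0.585
grip_force: 30.0
t 29.72 pos [415.9 -83.8 124.4] rot [-3.071e+00 -6.590e-01  1.000e-03] f [ 0.2  0.7 -1.9] w 50.9 gf 30.0 j [ 0.57 -0.07 -0.41  2.09 -0.03  1.12 -0.98]
to [417. -83. 125.] tool mm [ 1.4 -0.3 -0.6]
to [417. -83.  41.] tool mm [ 0.   0.1 84. ]
```

```bash
python3 -m crank '[[[1,0,10,0,1],[0,0,18,0,1],[0,0,22,0,1],[0,0,18,0,1],[0,0,9,0,1],[0,0,3,0,1],[0,0,0,0,1],[0,0,0,0,1],[0,0,0,0,1]]]'
python3 -c "
from h import *
plan((*P['d'],.0387))"
```

```text
time: 30.47
position: [0.4185, -0.0838, 0.046]
tool_rot: [3.07, 0.661, 0.003]
ft_force: [-0.1, 0.2, -1.9]
grip_width: 0.588
grip_force: 30.0
t 30.47 pos [418.5 -83.8  46. ] rot [3.07e+00 6.61e-01 3.00e-03] f [-0.1  0.2 -1.9] w 51.1 gf 30.0 j [ 0.56  0.04 -0.43  2.16  0.02  0.94 -1.03]
to [417. -83.  39.] tool mm [-0.9 -1.3  7.3]
```

```bash
python3 -m crank '[[[-1,-1,2,0,1],[0,0,1,0,1],[0,0,1,0,1],[0,0,1,0,1],[0,0,0,0,1],[0,0,0,0,1],[0,0,0,0,1]]]'
python3 -m crank '[[[0,0,0.5,0,1],[0,0,0,0,1],[0,0,0,0,1]]]'
python3 -m crank '[[[0,0,0.5,0,1],[0,0,0,0,1],[0,0,0,0,1]]]'
```

```text
time: 31.05
position: [0.4161, -0.0834, 0.0401]
tool_rot: [3.071, 0.661, 0.0]
ft_force: [0.7, 0.1, -1.9]
grip_width: 0.588
grip_force: 30.0
time: 31.3
position: [0.416, -0.0833, 0.0395]
tool_rot: [3.071, 0.661, -0.0]
ft_force: [-0.2, 0.0, -2.0]
grip_width: 0.591
grip_force: 30.0
time: 31.55
position: [0.416, -0.0833, 0.039]
tool_rot: [-3.071, -0.661, 0.0]
ft_force: [-0.1, -0.3, -1.6]
grip_width: 0.589
grip_force: 30.0
```

```bash
python3 -m crank '[[[0,0,0.5,0,1],[0,0,0,0,1],[0,0,0,0,1]]]'
python3 -m crank '[[[0,0,0.4,0,1],[0,0,0,0,1],[0,0,0,0,1]]]'
```

```text
time: 31.8
position: [0.4161, -0.0833, 0.0386]
tool_rot: [3.071, 0.661, 0.0]
ft_force: [0.8, -0.7, -0.7]
grip_width: 0.586
grip_force: 30.0
time: 32.05
position: [0.4161, -0.0833, 0.0386]
tool_rot: [3.071, 0.661, -0.0]
ft_force: [-2.9, 1.3, 6.0]
grip_width: 0.59
grip_force: 30.0
```

Contact. Release, rise, and move clear sideways.

```bash
python3 -m crank '[[[0,0,0,0,-0.75],[0,0,0,0,-0.75],[0,0,0,0,-0.75],[0,0,0,0,-0.75],[0,0,0,0,-0.75],[0,0,0,0,-0.75],[0,0,0,0,-0.75]]]'
python3 -m crank '[[[0,0,-5,0,-0.75],[0,0,-15,0,-0.75],[0,0,-25,0,-0.75],[0,0,-25,0,-0.75],[0,0,-25,0,-0.75],[0,0,-20,0,-0.75],[0,0,-20,0,-0.75]]]'
python3 -m crank '[[[-2,20,-5,0,-0.75],[-10,30,-5,0,-0.75],[-20,32,-5,0,-0.75],[-20,32,-5,0,-0.75],[-20,32,-5,0,-0.75],[-20,32,-5,0,-0.75],[-20,32,0,0,-0.75],[-20,32,0,0,-0.75],[-20,32,0,0,-0.75],[-20,32,0,0,-0.75]]]'
python3 -m crank '[[[-20,32,0,0,-0.75],[-20,32,0,0,-0.75],[-20,32,0,0,-0.75],[-20,32,0,0,-0.75],[-15,25,0,0,-0.75],[0,0,0,0,-0.75],[0,0,0,0,-0.75]]]'
python3 - <<'E'
from h import *
plan()
for n in("top","scene"):
    d=get_image(n);cv2.imwrite(f"pics/{n}9.png",d["pixels"][:,:,::-1])
E
```

```text
time: 32.63
position: [0.416, -0.0833, 0.0381]
tool_rot: [3.071, 0.661, -0.0]
ft_force: [-0.2, -1.0, 1.0]
grip_width: 0.869
grip_force: 0.0
time: 33.22
position: [0.4162, -0.0832, 0.175]
tool_rot: [3.07, 0.661, 0.002]
ft_force: [0.9, -0.4, 0.3]
grip_width: 0.88
grip_force: 0.0
time: 34.05
position: [0.3846, -0.4348, 0.2036]
tool_rot: [3.071, 0.661, 0.0]
ft_force: [1.1, -0.5, 0.8]
grip_width: 0.875
grip_force: 0.0
time: 34.63
position: [0.3598, -0.6129, 0.2021]
tool_rot: [-3.071, -0.656, 0.002]
ft_force: [0.5, 0.6, 0.1]
grip_width: 0.879
grip_force: 0.0
t 34.63 pos [ 359.8 -612.9  202.1] rot [-3.071e+00 -6.560e-01  2.000e-03] f [0.5 0.6 0.1] w 76.5 gf 0.0 j [ 1.    0.46 -0.    1.3   0.    1.38 -0.15]
```

View pics/top9.png

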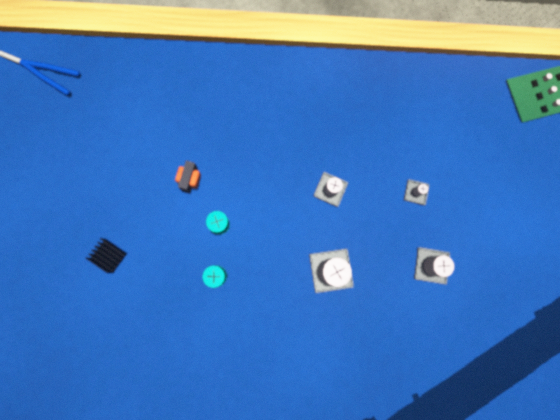

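View pics/scene9.png

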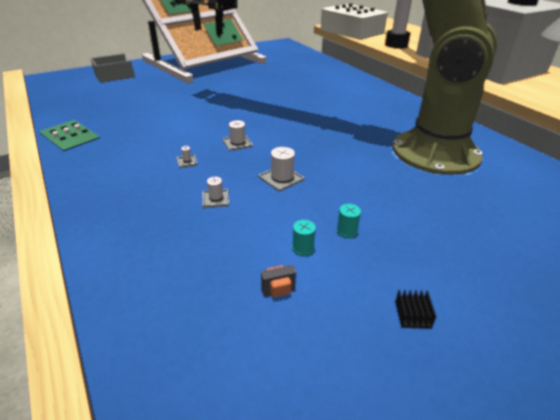

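All four cans stand upright in their trays: in the top view A is at (422,190), B (335,186), C (443,265) and D (337,271). The transformer, heat sink and turquoise cans haven't moved.

```bash
python3 -c "
from bench import job
print(job.close_job())"
```

```text
the job is handed in; nothing more can be done
None
```

The job is handed in: all four cans stand upright in the trays of their sizes, set down gently one at a time from smallest to largest, and the transformer, heat sink and turquoise cans were left where they were (about 35 s of the 99 s used).

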